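# Shut the water tap and fit its drip cover

## Task

First turn the water point's tap fully off (its lever square across the pipe, against the stop). Then lay the loose slotted drip cover in the drip tray under the spout, with its pull tab towards the open front of the tray, and press it down until it sits level and fully home; leave the tap shut and do not shift or knock over the other things on the counter.

Things in the scene. Friction and masses are not known exactly. Their poses are not given: they have to be found in the camera images.
- water_point: Fixed stainless water point: column, pipe with ball valve and spout, drip tray below, glass rack above. Origin on the counter right under the valve's vertical axis; z up, front (robot's side) is -x. Column x +60 to +110, y -60 to +60 mm, 322 mm tall. Pipe 19 mm thick along x at z 125 mm, from the column through the valve (35 mm ball, stem up to the lever) to the spout
- rack_front (a point): middle of the front edge, underside, of the wire rack that overhangs the valve: 316 mm above the counter, x -49 mm from the valve axis. The rack (two tumblers on it) spans x -49 to +119, y -124 to +124 mm. An upright gripper hits it when the lever is near shut: lean the tool about 35 degrees, gripper body back towards the front
- spout_mouth (a point): lower end of the spout, 88 mm above the counter, x -45 mm from the valve axis; spout 23 mm thick. It stands over the rear part of the drip tray, so the cover cannot come straight down: it goes in level from the front, under the spout and above the 20 mm tray wall, then down
- valve_handle (a joint): Tap lever, turning level about the vertical valve axis: 0 = open, along the pipe, pointing to water_point's -x; pi/2 = shut, at its stop, pointing to water_point's -y (the robot's right); shuts counter-clockwise seen from above. Starts at 0 to 0.4. Stiff, about 0.15 N m (3 N at 55 mm from the axis); stays where left. Can be pushed by its side with closed fingers
- valve_axis (a point): point of the valve axis at the lever's mid-height (160 mm above the counter); axes as water_point
- handle_tip (a point): free end of the lever, 82 mm from the valve axis, at mid-height. Black rubber grip 16 mm wide and 12 mm tall from 22 to 82 mm from the axis; below it the pipe's top is 25 mm under lever mid-height
- tray_seat (a point): where the centre of the cover's underside belongs: middle of the drip tray, 12 mm above the counter; axes as water_point (x -80 mm, y 0 from its origin). Tray: outside 146 (x) x 126 (y) mm, walls 5 mm thick and 20 mm high, inside 136 x 116 mm
- seat_frame (a joint): the tray's rubber seat frame that carries the cover's edges: 0 = up (cover's underside 17 mm above the counter, its top 3 mm proud of the tray's rim), 0.005 m = pressed fully home (top 2 mm below the rim). It takes about 6 N to push slowly (it is damped) down, does not spring back, and the cover's weight alone does not move it
- drip_cover: Loose stainless slotted plate, 130 (x) x 110 (y) x 6 mm, about 0.12 kg, lying flat on the counter left or right of the tray. Origin at the centre of its underside, z up. It fits in the tray with 3 mm clearance on each side. Upright pull tab on its top at x = -40 mm, y 0: 36 mm along x, 10 mm thick along y, top 30 mm above the underside
- cover_tab (a point): middle of the top of the pull tab, 30 mm above the cover's underside; axes as drip_cover
- order_pad: bystander: paper order pad with a dark red top strip lying flat on the counter, 150 x 88 x 11 mm, on the other side of the tray from the cover; origin under its centre
- salt_shaker: bystander: glass shaker with white filling, 44 mm wide, 90 mm tall, standing left of the water point; origin under its centre
- spice_shaker: bystander: glass shaker with dark filling, 44 mm wide, 90 mm tall, standing right of the water point; origin under its centre
- syrup_jug: bystander: small syrup jug with a black handle, 131 mm tall, standing right of the water point; origin under its centre

How it is judged:
By the outcome, as a careful person would: the job done as asked, in the order asked, and still so for the second after the job is handed in, with the robot touching nothing.
It also fails if it takes over 58 s, if anything falls off the work surface, if the arm or the gripper's body presses on something with over 40 N, if the wrist force passes 120 N, or if a joint passes its speed limit or range.

## Robot

A 7-joint arm with a two-finger parallel gripper is mounted at the origin on a cart in front of the work surface, level with it; the furniture and walls round the work are solid. World frame = base frame: x ahead of the robot, y to its left, z up, the work surface at z = 0. Lengths are in m, angles in rad, forces in N, time in s.
With the tool pointing down it reaches from about 0.425 to 0.925 m from the base axis. Payload 6.8 kg.
Tool frame: the origin (TCP) lies on the mounting face of the last link; the fingertips stand 173 mm ahead of it and the grasp point (between the pads) lies 155 mm ahead of it; z points along the fingers, y is the line along which they close (so a half turn about z gives the same grasp; the last joint's range is limited). The gripper opens to 85 mm and grips with 20 to 120 N. Pads are 22 mm wide; open, the fingers measure 114 mm over their backs; the gripper's body (76 mm by 85 mm) begins 54 mm behind the grasp point. The pads swing forward as they close: fully open they stand 13 mm farther back than shut.
Start: joints at [1.123, 0.477, 0.022, 1.555, -0.011, 1.109, -0.083], TCP at [0.225, -0.636, 0.405] pointing down, gripper open.
Joint ranges: [-2.96, 2.96], [-0.34, 2.1], [-1.41, 1.46], [0.24, 2.44], [-1.37, 4.51], [0.17, 1.92], [-2.96, 2.96]. Speed limits (rad/s): [2.39, 2.39, 3.14, 3.14, 3.14, 3.14, 3.14].

## Interface

Orientations are given as a rotation vector (axis times angle).
In Python, from bench import r gives the robot as it stands.
- The arm moves only by the tool carry_out, never from a script. Its argument "moves" is a list of rows, each a list of 5 numbers: the shift along the tool's x, y, z in m, then the turn about the tool's z in rad, then the finger opening in m, from 0 to 0.0854. In form: [[dx, dy, dz, roll, claw], ...]. A call has exactly 8 rows; each row is the pose to reach, as a shift and turn from the pose commanded when the call began, along the tool's axes at that moment; what a row does not reach only later rows make up. A row lasts 1/10 s, in which the tool goes at most 50 mm and 8.59 degrees, less where a joint would pass 70% of its speed; a pose out of reach is approached as far as the arm can. A call with a gripper value outside its range is refused whole. The fingers move at their own pace and stop on an object; "force" is the grip in N (left out, the last holds). Time passes only in rows, so rows that repeat a pose let the fingers close, or fill a call up. It gives the time, the measured TCP pose, the force, the opening and the grip force at its end, in the units of the state.
- r.get_obs(): the state, without advancing time (a new reading comes with each control period).
- r.grab_frame(name): name is "scene" or "top"; returns the picture (420x560x3 uint8, red, green, blue); there is no depth.
- r.calibration(name): a dict with "fx", "fy", "cx", "cy" (pixels), "k1" (the pictures are not rectified: a ray, as slopes to the right and down, at radius r is drawn at 1 + k1 r^2 times it, then the intrinsics apply), "rvec" (rotation vector, rad) and "tvec" (3), from world to camera coordinates, as OpenCV has them. Camera axes: x right, y down, z forward; pixel columns grow to the right and rows downward; lengths in m; the calibration is good to about 2 mm. A picture is of the moment at which its call begins. calibration takes no time and is no camera call.
- r.hand_in(): hands the job in; it is judged then, once.
The state is a dict: "clock": time; "joints": joint angles; "qvel": joint speeds; "tau": joint torques, N m; "tcp_pos": TCP position; "orientation": TCP orientation; "contact_force": force on the tool from outside, world axes, zero at the start; "moment": the same for the moment, N m; "grip_width": finger opening in m; "gripper_force": force on a finger pad.
Only numpy, scipy, OpenCV 4.12 (cv2) and the standard library are available. Lean on these libraries where they do the work, as an engineer would, in place of code of your own. Each camera call takes 0.05 s, during which the arm holds its last target. There are 200 camera calls.

## Working session

There is one attempt and no reset: what is moved stays moved. The work goes in short steps, Python scripts to look and compute and a tool call to move; the robot and the scene stay as the last step left them, time stands still between calls to the robot, and variables do not carry over. Pictures are saved under pics/ and viewed, at most 10 in all, crops included, and the job is handed in when it is done.

Besides the shell and the picture viewer there is one more tool, called after ">>>" as name(argument=value, ...), one argument or row to a line, values as JSON. carry_out: Moves the arm, as the interface text tells. Its arguments: {"type":"object","properties":{"moves":{"type":"array","items":{"type":"array","items":{"type":"number"}}},"force":{"type":"number"}},"required":["moves"]}

```bash
mkdir -p pics; cat > h.py <<'E'
import numpy as np, cv2
from bench import r
from scipy.spatial.transform import Rotation as R
def cal(n):
    c=r.calibration(n); K=np.array([[c['fx'],0,c['cx']],[0,c['fy'],c['cy']],[0,0,1.]])
    return K,np.array([c['k1'],0,0,0,0.]),np.array(c['rvec'],float),np.array(c['tvec'],float)
def ray(n,px):
    K,d,rv,t=cal(n); M=cv2.Rodrigues(rv)[0]
    u=cv2.undistortPoints(np.array([[px]],float),K,d).ravel()
    return -M.T@t, M.T@np.array([u[0],u[1],1.])
def onz(n,px,z):
    o,v=ray(n,px); return o+v*(z-o[2])/v[2]
def proj(n,P):
    K,d,rv,t=cal(n); return cv2.projectPoints(np.array(P,float).reshape(-1,1,3),rv,t,K,d)[0].reshape(-1,2)
def snap(n,f):
    im=r.grab_frame(n)[:,:,::-1].copy(); cv2.imwrite('pics/'+f,im); return im
def tool(o):
    return np.array(o['tcp_pos']),R.from_rotvec(o['orientation']).as_matrix()
E
python3 - <<'E'
from h import *
a=snap('scene','raw_s.png');b=snap('top','raw_t.png')
for n in('scene','top'):
    o,v=ray(n,(280,210)); print(n,o,v)
o=r.get_obs(); print(o['clock'],tool(o))
E
```

```text
scene [-0.09172242  0.87965571  0.93006981] [ 0.44494089 -0.70339282 -0.55446148]
top [ 0.30861391 -0.02325484  1.56490875] [ 0.16720924 -0.01050888 -0.98598065]
0.1 (array([ 0.22489599, -0.6361761 ,  0.40380497]), array([[ 9.42826044e-01,  3.33284554e-01, -6.75897176e-04],
       [ 3.33285214e-01, -9.42824817e-01,  1.52660901e-03],
       [-1.28457429e-04, -1.66459327e-03, -9.99998606e-01]]))
```

View pics/raw_s.png

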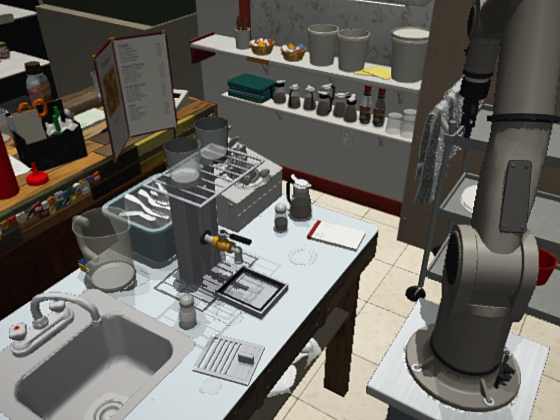

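View pics/raw_t.png

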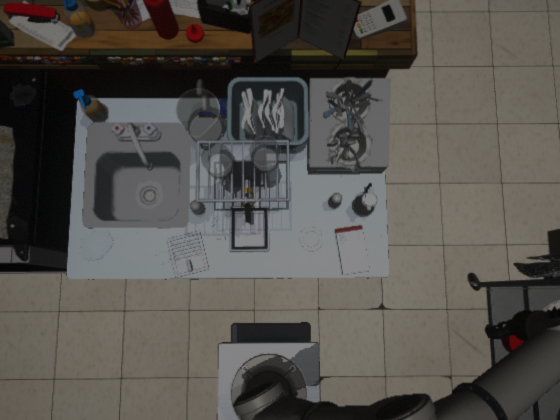

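The scene view shows the tap lever at about (235,240), tray at (253,290) and cover at (230,358). In the top view the tray is at (250,229), the cover at (187,254), and the pad is on the right. I'll zoom in on both.

```bash
python3 - <<'E'
import cv2
a=cv2.imread('pics/raw_s.png');b=cv2.imread('pics/raw_t.png')
cv2.imwrite('pics/cs.png',cv2.resize(a[220:390,180:300],None,fx=3.5,fy=3.5,interpolation=cv2.INTER_CUBIC))
cv2.imwrite('pics/ct.png',cv2.resize(b[170:285,155:285],None,fx=5,fy=5,interpolation=cv2.INTER_CUBIC))
E
```

```text
(no output)
```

View pics/cs.png

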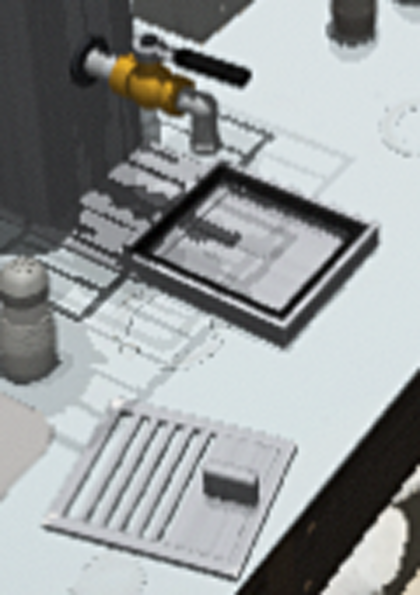

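View pics/ct.png

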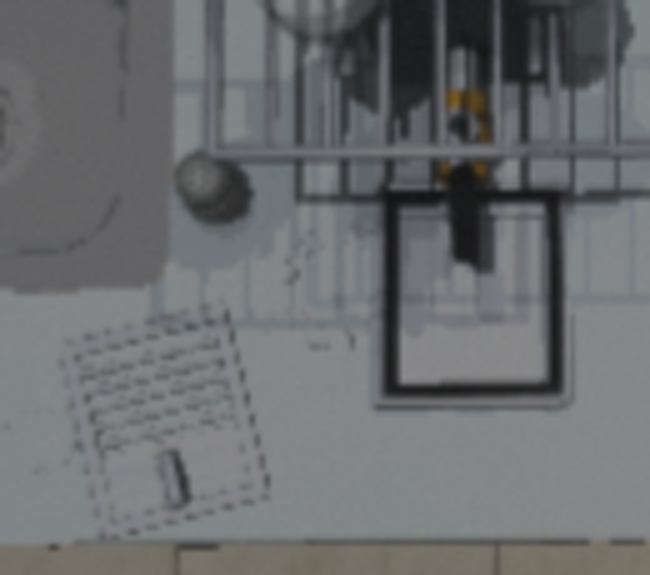

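Pixels, in crop coordinates:
- **Scene crop:** tray rim corners (132,255), (285,325), (378,235), (222,165). Cover corners (118,402), (297,445), (237,577), (45,525). Lever grip from (177,57) to (248,76).
- **Top crop:** cover corners (65,350), (228,308), (268,493), (105,537). Tab (173,478), lever tip (465,262), tray front corners (377,402) and (570,402).

```bash
python3 - <<'E'
from h import *
S=lambda p:(180+p[0]/3.5-.35,220+p[1]/3.5-.35)
T=lambda p:(155+p[0]/5-.4,170+p[1]/5-.4)
np.set_printoptions(precision=4,suppress=True)
def show(t,n,f,pts,z):
    P=np.array([onz(n,f(p),z) for p in pts]); print(t,P[:,:2].tolist() if 0 else '\n',P[:,:2],'mean',P[:,:2].mean(0),'sides',np.linalg.norm(P-np.roll(P,-1,0),axis=1)); return P
show('tray scene','scene',S,[(132,255),(285,325),(378,235),(222,165)],.02)
show('tray front top','top',T,[(377,402),(570,402)],.02)
show('cover scene','scene',S,[(118,402),(297,445),(237,577),(45,525)],.006)
show('cover top','top',T,[(65,350),(228,308),(268,493),(105,537)],.006)
show('tab top','top',T,[(173,478)],.03); show('tab scene','scene',S,[(231,474)],.03)
show('lever scene','scene',S,[(177,57),(248,76)],.16)
show('lever top','top',T,[(465,190),(466,262)],.16)
show('counter front','top',T,[(20,542),(640,540)],0)
b=cv2.imread('pics/raw_t.png');
for n,p in (('pad',(351,250)),('salt',(197,207)),('spice',(335,200)),('jug',(365,204))): print(n,onz('top',p,0.04))
E
```

```text
tray scene 
 [[0.5714 0.1247]
 [0.4397 0.1238]
 [0.4339 0.012 ]
 [0.5755 0.0087]] mean [0.5051 0.0673] sides [0.1317 0.112  0.1416 0.1161]
tray front top 
 [[ 0.4408  0.1218]
 [ 0.4402 -0.0023]] mean [0.4405 0.0598] sides [0.1241 0.1241]
cover scene 
 [[0.5015 0.2304]
 [0.3809 0.1974]
 [0.3545 0.3015]
 [0.4766 0.3336]] mean [0.4284 0.2657] sides [0.125  0.1074 0.1263 0.1061]
cover top 
 [[0.477  0.3259]
 [0.5039 0.2208]
 [0.3837 0.1927]
 [0.3562 0.2966]] mean [0.4302 0.259 ] sides [0.1085 0.1235 0.1075 0.1243]
tab top 
 [[0.3924 0.2497]] mean [0.3924 0.2497] sides [0.]
tab scene 
 [[0.3902 0.2563]] mean [0.3902 0.2563] sides [0.]
lever scene 
 [[0.5677 0.0644]
 [0.5133 0.0558]] mean [0.5405 0.0601] sides [0.0551 0.0551]
lever top 
 [[0.5545 0.0578]
 [0.5113 0.0571]] mean [0.5329 0.0574] sides [0.0432 0.0432]
counter front 
 [[ 0.3536  0.3523]
 [ 0.3523 -0.047 ]] mean [0.353  0.1526] sides [0.3993 0.3993]
pad [ 0.4372 -0.2647  0.04  ]
salt [0.5781 0.2273 0.04  ]
spice [ 0.5992 -0.2175  0.04  ]
jug [ 0.5857 -0.3142  0.04  ]
```

```bash
cat >> h.py <<'E'
def go(pts,yaw=None):
    o=r.get_obs(); p,M=tool(o); y0=np.arctan2(M[1,0],M[0,0])
    print('t',round(o['clock'],2),'pos',p.round(4),'yaw',round(y0,4),'tilt',M[:2,2].round(4),'F',np.round(o['contact_force'],1),'M',np.round(o['moment'],2),'w',round(o['grip_width'],4))
    for q in pts: print(q,'->',(M.T@(np.array(q)-p)).round(4),'roll',None if yaw is None else round(y0-yaw,4))
E
python3 - <<'E'
from h import *
go([(.34,-.46,.404),(.45,-.3,.404),(.47,-.1,.404),(.47,.05,.404),(.392,.2525,.404)],.236)
E
```

```text
t 0.1 pos [ 0.2249 -0.6362  0.4038] yaw 0.3398 tilt [-0.0007  0.0015] F [-0.5 -0.3  0.1] M [-0.03 -0.02  0.03] w 0.0854
(0.34, -0.46, 0.404) -> [ 0.1672 -0.1277 -0.    ] roll 0.1038
(0.45, -0.3, 0.404) -> [ 3.243e-01 -2.419e-01  2.000e-04] roll 0.1038
(0.47, -0.1, 0.404) -> [ 0.4098 -0.4238  0.0005] roll 0.1038
(0.47, 0.05, 0.404) -> [ 0.4598 -0.5653  0.0007] roll 0.1038
(0.392, 0.2525, 0.404) -> [ 0.4537 -0.7822  0.001 ] roll 0.1038
```

>>> carry_out(
  moves=[
    [0.04,-0.03,0,0.1,0.0854],
    [0.08,-0.06,0,0.1,0.0854],
    [0.12,-0.09,0,0.1,0.0854],
    [0.16,-0.12,0,0.1,0.0854],
    [0.2,-0.15,0,0.1,0.0854],
    [0.24,-0.18,0,0.1,0.0854],
    [0.28,-0.21,0,0.1,0.0854],
    [0.32,-0.24,0,0.1,0.0854],
  ],
)

```text
clock: 0.9
tcp_pos: [0.4473, -0.3016, 0.4046]
orientation: [-3.119, -0.375, 0.0]
contact_force: [0.6, -0.7, -0.5]
grip_width: 0.0853
gripper_force: 0.0
```

```bash
python3 - <<'E'
from h import *
go([(.47,-.1,.404),(.47,.05,.404),(.392,.2525,.404)],.236)
E
```

```text
t 0.9 pos [ 0.4473 -0.3016  0.4046] yaw 0.2396 tilt [-0.0003  0.0001] F [ 0.6 -0.7 -0.5] M [-0.03 -0.08  0.03] w 0.0853
(0.47, -0.1, 0.404) -> [ 0.0699 -0.1904  0.0006] roll 0.0036
(0.47, 0.05, 0.404) -> [ 0.1055 -0.3362  0.0006] roll 0.0036
(0.392, 0.2525, 0.404) -> [ 0.0778 -0.5514  0.0006] roll 0.0036
```

>>> carry_out(
  moves=[
    [0.018,-0.046,0,0,0.0854],
    [0.035,-0.092,0,0,0.0854],
    [0.053,-0.138,0,0,0.0854],
    [0.07,-0.185,0,0,0.0854],
    [0.082,-0.232,0,0,0.0854],
    [0.093,-0.28,0,0,0.0854],
    [0.103,-0.328,0,0,0.0854],
    [0.1,-0.377,0,0,0.0854],
  ],
)

```text
clock: 1.7
tcp_pos: [0.4545, 0.0886, 0.4047]
orientation: [-3.118, -0.376, -0.001]
contact_force: [0.2, 1.0, -0.3]
grip_width: 0.0854
gripper_force: 0.0
```

```bash
python3 - <<'E'
from h import *
go([(.392,.2525,.404),(.392,.2525,.28),(.392,.2525,.184)],.236)
E
```

```text
t 1.7 pos [0.4545 0.0886 0.4047] yaw 0.2399 tilt [0.0009 0.0007] F [ 0.2  1.  -0.3] M [ 0.   -0.05 -0.04] w 0.0854
(0.392, 0.2525, 0.404) -> [-0.0218 -0.174   0.0008] roll 0.0039
(0.392, 0.2525, 0.28) -> [-0.0219 -0.174   0.1248] roll 0.0039
(0.392, 0.2525, 0.184) -> [-0.022  -0.1739  0.2208] roll 0.0039
```

>>> carry_out(
  moves=[
    [-0.006,-0.045,0,0,0.06],
    [-0.012,-0.09,0,0,0.06],
    [-0.017,-0.135,0,0,0.06],
    [-0.022,-0.174,0.02,0,0.06],
    [-0.022,-0.174,0.06,0,0.06],
    [-0.022,-0.174,0.1,0,0.06],
    [-0.022,-0.174,0.13,0,0.06],
    [-0.022,-0.174,0.15,0,0.06],
  ],
)

```text
clock: 2.5
tcp_pos: [0.3908, 0.2497, 0.2523]
orientation: [3.118, 0.376, -0.005]
contact_force: [0.3, -0.3, -0.9]
grip_width: 0.0598
gripper_force: 0.0
```

```bash
python3 - <<'E'
from h import *
go([(.392,.2525,.181)],.236)
a=snap('scene','s2.png');b=snap('top','t2.png')
A=cv2.resize(a[290:390,170:290],(480,400),interpolation=cv2.INTER_CUBIC)
B=cv2.resize(b[220:290,155:235],(320,280),interpolation=cv2.INTER_CUBIC)
C=np.zeros((400,800,3),np.uint8);C[:,:480]=A;C[:280,480:]=B;cv2.imwrite('pics/m2.png',C)
E
```

```text
t 2.5 pos [0.3908 0.2497 0.2523] yaw 0.2402 tilt [-0.003  -0.0018] F [ 0.3 -0.3 -0.9] M [-0.03  0.05  0.02] w 0.0598
(0.392, 0.2525, 0.181) -> [ 0.0021 -0.0025  0.0713] roll 0.0042
```

View pics/m2.png

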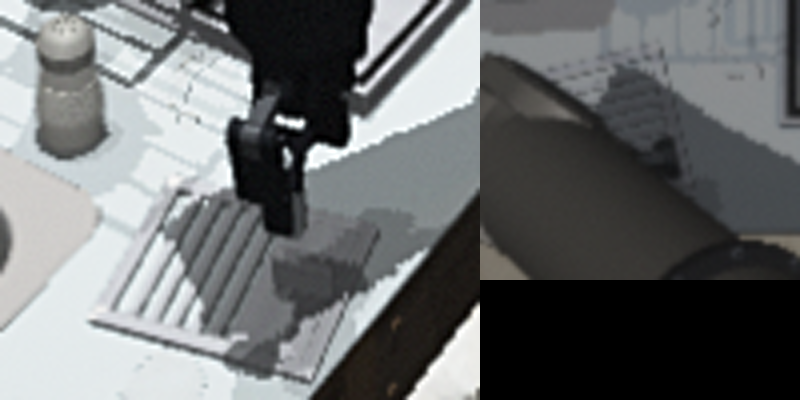

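The picture shows the near finger at (285,225), just behind and above the tab at (310,280), which fits an open gripper above it. Next I descend and close.

>>> carry_out(
  moves=[
    [0.002,-0.0025,0.02,0,0.06],
    [0.002,-0.0025,0.04,0,0.06],
    [0.002,-0.0025,0.06,0,0.06],
    [0.002,-0.0025,0.071,0,0.06],
    [0.002,-0.0025,0.071,0,0.0],
    [0.002,-0.0025,0.071,0,0.0],
    [0.002,-0.0025,0.071,0,0.0],
    [0.002,-0.0025,0.071,0,0.0],
  ],
  force=80,
)

```text
clock: 3.4
tcp_pos: [0.3934, 0.2535, 0.1849]
orientation: [-3.119, -0.376, -0.003]
contact_force: [-0.4, -0.7, 4.3]
grip_width: 0.0078
gripper_force: 78.3
```

```bash
python3 - <<'E'
from h import *
go([(.392,.2525,.338),(.39,.16,.338)],0)
E
```

```text
t 3.4 pos [0.3934 0.2535 0.1849] yaw 0.2397 tilt [0.0017 0.0006] F [-0.4 -0.7  4.3] M [-0.18  0.09  0.  ] w 0.0078
(0.392, 0.2525, 0.338) -> [-0.0013  0.0006 -0.1531] roll 0.2397
(0.39, 0.16, 0.338) -> [-0.0252  0.0899 -0.1531] roll 0.2397
```

>>> carry_out(
  moves=[
    [0,0,-0.02,0,0],
    [0,0,-0.05,0,0],
    [0,0,-0.09,0,0],
    [0,0,-0.13,0,0],
    [0,0,-0.157,0.06,0],
    [0,0,-0.157,0.12,0],
    [0,0,-0.157,0.18,0],
    [0,0,-0.157,0.24,0],
  ],
)

```text
clock: 4.2
tcp_pos: [0.3928, 0.2529, 0.3416]
orientation: [-3.141, 0.005, -0.002]
contact_force: [-0.5, 0.6, -1.5]
grip_width: 0.008
gripper_force: 78.3
```

```bash
python3 - <<'E'
from h import *
go([(.44,.145,.338)],0)
a=snap('scene','s3.png')
A=a[200:400,150:350]
cv2.imwrite('pics/m3.png',cv2.resize(A,(600,600),interpolation=cv2.INTER_CUBIC))
E
```

```text
t 4.2 pos [0.3928 0.2529 0.3416] yaw -0.0029 tilt [0.0014 0.0003] F [-0.5  0.6 -1.5] M [0.04 0.06 0.04] w 0.008
(0.44, 0.145, 0.338) -> [0.0475 0.1078 0.0036] roll -0.0029
```

View pics/m3.png

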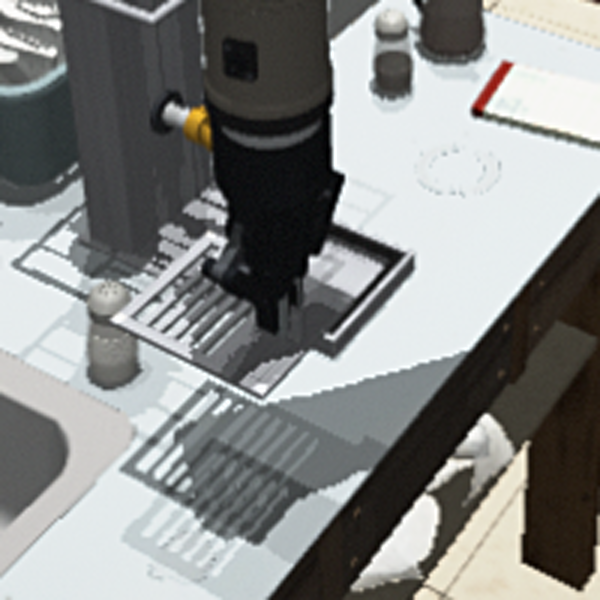

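The cover is gripped and level, with its left corner at crop (112,318) and front-left corner at (265,398).

```bash
python3 - <<'E'
from h import *
for p in ((112,318),(265,398),(213,235)):
    print(onz('scene',(150+p[0]/3-.33,200+p[1]/3-.33),.1626).round(4))
go([(.44,.145,.3416)],0)
E
```

```text
[0.4957 0.3075 0.1626]
[0.3642 0.3105 0.1626]
[0.4901 0.2025 0.1626]
t 4.25 pos [0.3927 0.253  0.3414] yaw -0.0057 tilt [0.0009 0.0002] F [-0.1  1.1 -1.1] M [-0.02  0.04  0.  ] w 0.0083
(0.44, 0.145, 0.3416) -> [ 0.0479  0.1077 -0.0002] roll -0.0057
```

>>> carry_out(
  moves=[
    [0.018,0.036,0,0,0],
    [0.036,0.072,0,0,0],
    [0.052,0.105,0,0,0],
    [0.052,0.12,0,0,0],
    [0.052,0.137,0,0,0],
    [0.052,0.154,0,0,0],
    [0.052,0.17,0,0,0],
    [0.052,0.188,0,0,0],
  ],
)

```text
clock: 5.05
tcp_pos: [0.4446, 0.0664, 0.3413]
orientation: [-3.14, -0.007, -0.002]
contact_force: [-1.3, 3.8, -1.6]
grip_width: 0.0084
gripper_force: 78.5
```

```bash
python3 - <<'E'
from h import *
go([(.40,.066,.3416),(.40,-.012,.3416),(.479,-.012,.3416)],0)
a=snap('scene','s4.png'); b=snap('top','t4.png')
C=np.zeros((480,800,3),np.uint8)
C[:,:480]=cv2.resize(a[200:320,170:290],(480,480),interpolation=cv2.INTER_CUBIC)
C[:480,480:]=cv2.resize(b[170:290,220:300],(320,480),interpolation=cv2.INTER_CUBIC)
cv2.imwrite('pics/m4.png',C)
E
```

```text
t 5.05 pos [0.4446 0.0664 0.3413] yaw 0.0045 tilt [0.001  0.0021] F [-1.3  3.8 -1.6] M [0.91 0.34 0.31] w 0.0084
(0.4, 0.066, 0.3416) -> [-0.0446  0.0002 -0.0003] roll 0.0045
(0.4, -0.012, 0.3416) -> [-0.0449  0.0782 -0.0005] roll 0.0045
(0.479, -0.012, 0.3416) -> [ 0.0341  0.0786 -0.0004] roll 0.0045
```

View pics/m4.png

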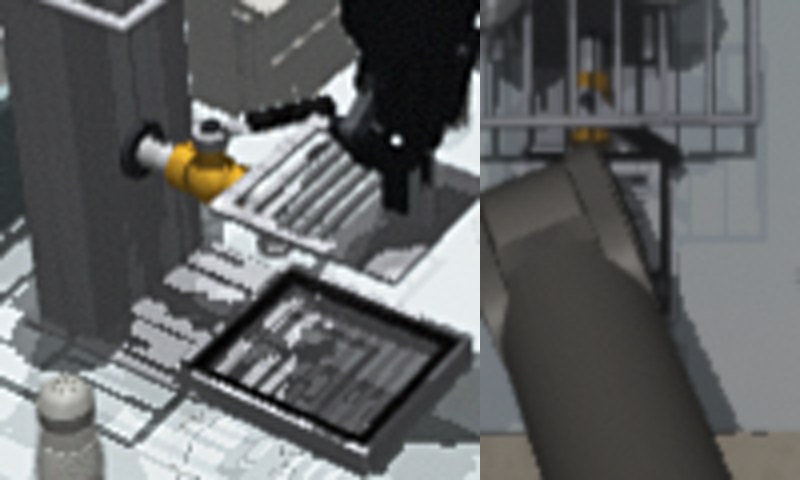

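The lever is now at about 60° in the scene view, with its grip running from (245,125) to (335,105) in the crop. I'll back off, shift right, and push +x with the flat rear edge.

>>> carry_out(
  moves=[
    [-0.013,-0.002,0,0,0],
    [-0.013,0.03,0,0,0],
    [-0.013,0.06,0,0,0],
    [-0.013,0.079,0,0,0],
    [0.0,0.079,0,0,0],
    [0.01,0.079,0,0,0],
    [0.02,0.079,0,0,0],
    [0.028,0.079,0,0,0],
  ],
)

```text
clock: 5.95
tcp_pos: [0.4724, -0.0132, 0.3402]
orientation: [3.141, 0.0, -0.004]
contact_force: [-2.6, -2.5, -2.0]
grip_width: 0.0077
gripper_force: 78.5
```

```bash
python3 - <<'E'
from h import *
go([(.479,-.012,.3416)],0)
a=snap('scene','s5.png'); b=snap('top','t5.png')
C=np.zeros((480,800,3),np.uint8)
C[:,:480]=cv2.resize(a[190:310,180:300],(480,480),interpolation=cv2.INTER_CUBIC)
C[:480,480:]=cv2.resize(b[170:290,220:300],(320,480),interpolation=cv2.INTER_CUBIC)
cv2.imwrite('pics/m5.png',C)
E
```

```text
t 5.95 pos [ 0.4724 -0.0132  0.3402] yaw 0.0002 tilt [-0.0028 -0.0004] F [-2.6 -2.5 -2. ] M [-0.46  0.7  -0.24] w 0.0077
(0.479, -0.012, 0.3416) -> [ 0.0066 -0.0012 -0.0014] roll 0.0002
```

View pics/m5.png

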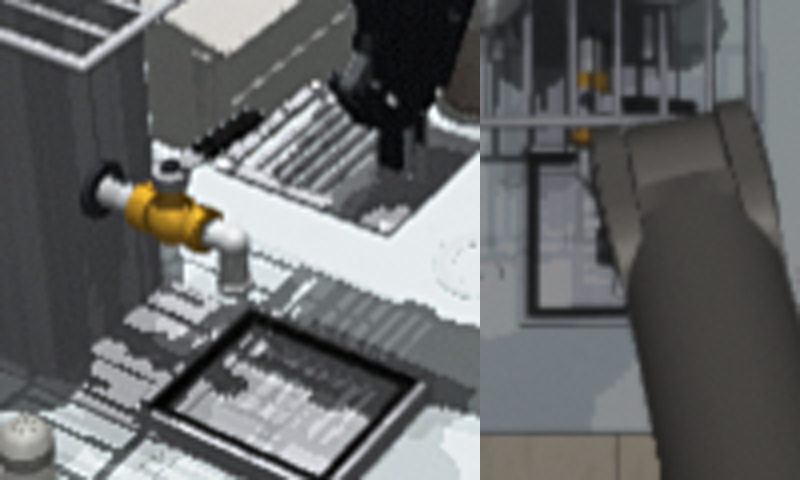

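The lever is almost square, with its grip from (195,150) to (260,115) in the scene crop and the plate edge against it. I'll push on gently to the stop.

>>> carry_out(
  moves=[
    [0.003,0,0,0,0],
    [0.006,0,0,0,0],
    [0.008,0,0,0,0],
    [0.009,0,0,0,0],
    [0.01,0,0,0,0],
    [0.011,0,0,0,0],
    [0.012,0,0,0,0],
    [0.012,0,0,0,0],
  ],
)

```text
clock: 6.85
tcp_pos: [0.4826, -0.0142, 0.3398]
orientation: [3.14, 0.001, -0.012]
contact_force: [-12.5, -2.8, 5.0]
grip_width: 0.0079
gripper_force: 79.3
```

```bash
python3 - <<'E'
from h import *
go([(.479,-.012,.3416)],0)
E
```

```text
t 6.85 pos [ 0.4826 -0.0142  0.3398] yaw 0.0003 tilt [-0.0074 -0.0016] F [-12.5  -2.8   5. ] M [-0.38  2.32  0.28] w 0.0079
(0.479, -0.012, 0.3416) -> [-0.0036 -0.0022 -0.0018] roll 0.0003
```

The force of 12.5 N along -x fits the lever being against its stop. I'll retreat, drop beside the tray and come in under the spout.

>>> carry_out(
  moves=[
    [-0.02,0.01,0,0,0],
    [-0.043,0.03,0,0,0],
    [-0.043,0.042,0.02,0,0],
    [-0.043,0.042,0.05,0,0],
    [-0.043,0.042,0.085,0,0],
    [-0.043,0.042,0.11,0,0],
    [-0.043,0.042,0.11,0,0],
    [-0.043,0.042,0.11,0,0],
  ],
)

```text
clock: 7.65
tcp_pos: [0.4426, -0.0556, 0.2312]
orientation: [-3.141, -0.0, -0.001]
contact_force: [0.1, 0.7, -1.1]
grip_width: 0.0081
gripper_force: 78.5
```

```bash
python3 - <<'E'
from h import *
go([(.44,.06,.23),(.476,.06,.23)],0)
a=snap('scene','s6.png'); b=snap('top','t6.png')
# dark low-sat lever blobs near expected shut lever
O=np.array([.593,.060])
for n,im in(('scene',a),('top',b)):
    e=proj(n,[(O[0],O[1]-.02,.166),(O[0],O[1]-.082,.166)]); print(n,'expected',e.round(1))
    c=e.mean(0).astype(int); w=14; sub=im[c[1]-w:c[1]+w,c[0]-w:c[0]+w].max(2)
    m=(sub<40).astype(np.uint8); k,l,st,ce=cv2.connectedComponentsWithStats(m)
    for i in range(1,k):
        if st[i,4]>25:
            ys,xs=np.where(l==i); v=cv2.fitLine(np.c_[xs,ys].astype(np.float32),cv2.DIST_L2,0,.01,.01).ravel()
            t=(xs-v[2])*v[0]+(ys-v[3])*v[1]; off=c-w
            A=[onz(n,v[2:]+off+v[:2]*s,.16)[:2].round(4) for s in (t.min(),t.max())]
            print(st[i,4],A,'ang',np.arctan2(*(A[1]-A[0])))
C=np.zeros((480,800,3),np.uint8)
C[:,:480]=cv2.resize(a[210:330,190:310],(480,480),interpolation=cv2.INTER_CUBIC)
C[:480,480:]=cv2.resize(b[170:290,220:300],(320,480),interpolation=cv2.INTER_CUBIC)
cv2.imwrite('pics/m6.png',C)
E
```

```text
t 7.65 pos [ 0.4426 -0.0556  0.2312] yaw 0.0002 tilt [0.0009 0.0004] F [ 0.1  0.7 -1.1] M [ 0.    0.04 -0.03] w 0.0081
(0.44, 0.06, 0.23) -> [-0.0026 -0.1156  0.0013] roll 0.0002
(0.476, 0.06, 0.23) -> [ 0.0334 -0.1156  0.0013] roll 0.0002
scene expected [[227.8 225.8]
 [242.4 214. ]]
75 [array([0.594 , 0.0385]), array([ 0.5912, -0.0174])] ang -3.0915450358837897
top expected [[253.6 194.4]
 [274.5 194.4]]
37 [array([0.593 , 0.0332]), array([0.5915, 0.0118])] ang -3.071613650327893
```

View pics/m6.png

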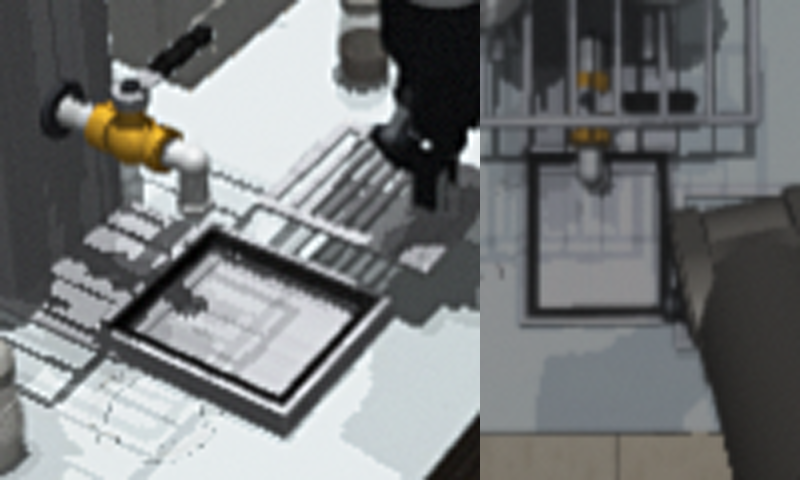

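In the top crop the shut lever runs from (625,100) to (695,103), so it may be slightly short of square. I'll measure its slope at sub-pixel level against the rack rail and the tray.

```bash
python3 - <<'E'
from h import *
b=cv2.imread('pics/t6.png').astype(float).max(2); a=cv2.imread('pics/s6.png').astype(float).max(2)
print(b[188:204,254:278].astype(int))
print(a[212:234,224:246].astype(int))
E
```

```text
[[125 100 107 106  95  53  61 103 111 106  81 111 117 125 119  85 126 131
  132 140 138 134 117 121]
 [124 100 109 107  95  52  63 111 125 121  98 112 119 130 124  89 130 134
  133 136 135 130 117 123]
 [124 101 109 107  96  54  68 120 127 128 123 115 119 129 124  87 129 133
  133 134 134 130 114 123]
 [125  99 106 112 100  55  67 119 125 129 125 115 115 120 112  82 118 122
  125 132 134 129 113 122]
 [124  92  93 102  92  49  59 100 104 106 107 110 107  86  80  58  80  84
   90 115 130 130 114 122]
 [121  71  40  39  37  29  30  39  39  43  62 107 103  47  33  30  34  36
   38  68 115 128 113 123]
 [119  58  29  23  24  26  26  26  26  27  52 106 101  39  24  27  26  25
   25  41  86 124 113 124]
 [120  57  28  23  23  26  26  26  24  27  51 106 102  40  26  25  27  27
   27  42  91 126 112 124]
 [118  62  30  23  24  25  27  27  25  28  53 105 103  40  26  27  26  26
   27  53 110 126 110 124]
 [119  81  47  32  31  32  34  34  34  36  57 105 104  47  36  36  36  36
   41  66 121 122 105 124]
 [117 102  83  70  66  66  67  67  68  69  78 108 108  76  71  71  73  73
   75  88 110 11
[... 1863 characters left out ...]
6  51  85  88  86  82  84  81
   78  80 101 178]
 [149 148 140  91  45  34  22  14  17  71  73  86  87  86  82  83  82  77
   81 120 189 245]
 [209 210 197 169 141 134  64  17  46 108  87  86  88  86  81  77  73  85
  125 199 244 244]
 [168 194 195 196 202 180 126  64  69  77  76  79  82  81  76  72  91 171
  207 243 243 239]
 [ 82 173 186 192 176 149 194 180 110  82  77  75  75  73  70  87 177 247
  245 241 239 237]
 [ 41 133 144 169 177 219 247 248 200 179 174 110  79  72  94 176 246 245
  240 238 239 237]
 [ 71  76  71 153 245 244 243 243 244 246 250 200 174 146 186 244 244 240
  238 238 237 237]
 [157 115  73 159 245 242 239 239 240 241 242 244 246 225 241 243 239 237
  237 238 237 237]]
```

The top view's edge rows match at both ends of the lever, so it is square and the tap is shut. I'll take the tray edges from the same picture.

```bash
python3 - <<'E'
from h import *
b=cv2.imread('pics/t6.png').astype(float).max(2)
print(b[232:238,226:272].mean(0).astype(int)); print(b[205:256,238:246].mean(1).astype(int))
for r0 in (225,236): 
    print([onz('top',(c,r0),.018)[:2].round(4) for c in (230,240,250,260,268)])
print([onz('top',(241,r),.018)[:2].round(4) for r in (205,210,245,250)])
E
```

```text
[137 138 134 128 118  83  38  34  68 130 137 137 139 139 138 137 138 139
 138 137 137 136 137 138 136 138 138 139 140 140 140 139 138 138 139 142
 139 122  91  38  28  36  40  50  57  68]
[ 71  70  82  49  40  53  84 103  93 104 111 116 123 129 130 128 126 126
 127 129 130 135 136 137 132 134 140 137 131 134 140 143 143 143 143 142
 143 143 143 143 138 109  43  37  80 117  96 135 142 143 143]
[array([0.5223, 0.1229]), array([0.5221, 0.0904]), array([0.522, 0.058]), array([0.5218, 0.0255]), array([ 5.217e-01, -5.000e-04])]
[array([0.4863, 0.1225]), array([0.4862, 0.0902]), array([0.486 , 0.0579]), array([0.4859, 0.0255]), array([ 4.857e-01, -4.000e-04])]
[array([0.5881, 0.0876]), array([0.5715, 0.0875]), array([0.457 , 0.0868]), array([0.4408, 0.0866])]
```

>>> carry_out(
  moves=[
    [0,-0.03,0,0,0],
    [0,-0.06,0,0,0],
    [0,-0.09,0,0,0],
    [0,-0.116,0,0,0],
    [0.012,-0.116,0,0,0],
    [0.024,-0.116,0,0,0],
    [0.0325,-0.116,0,0,0],
    [0.0325,-0.116,0.01,0,0],
  ],
)

```text
clock: 8.55
tcp_pos: [0.4768, 0.0592, 0.2218]
orientation: [-3.141, 0.005, -0.007]
contact_force: [0.8, -0.5, -1.0]
grip_width: 0.0081
gripper_force: 78.6
```

```bash
python3 - <<'E'
from h import *
go([(.475,.0604,.23),(.475,.0604,.206)],0)
a=snap('scene','s7.png')
cv2.imwrite('pics/m7.png',cv2.resize(a[255:330,200:300],(800,600),interpolation=cv2.INTER_CUBIC))
E
```

```text
t 8.55 pos [0.4768 0.0592 0.2218] yaw -0.003 tilt [0.0047 0.0006] F [ 0.8 -0.5 -1. ] M [-0.06  0.03 -0.01] w 0.0081
(0.475, 0.0604, 0.23) -> [-0.0017 -0.0012 -0.0082] roll -0.003
(0.475, 0.0604, 0.206) -> [-0.0019 -0.0012  0.0158] roll -0.003
```

View pics/m7.png

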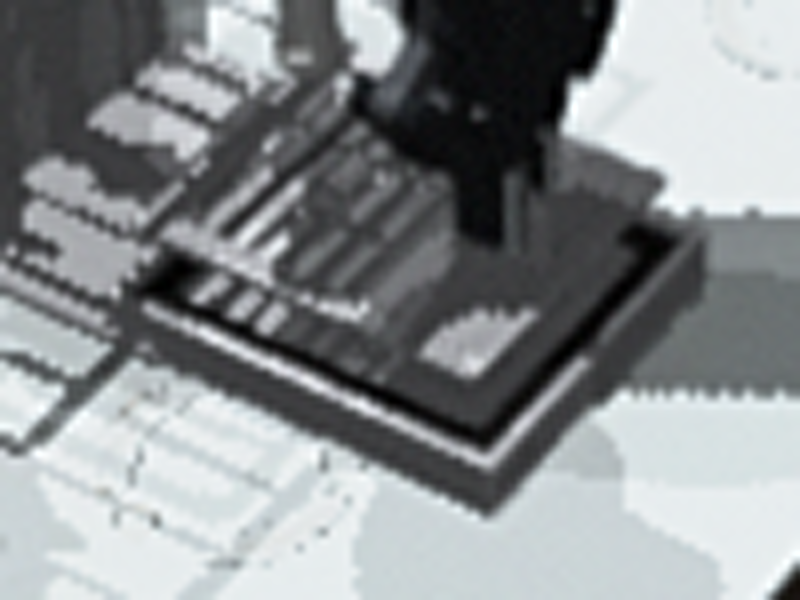

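The cover's left corner is at (160,230), its front-left corner about (390,325) and its right-front corner (662,180). The tray rim's front-left corner is at (490,462) and its right-front corner at (705,232).

```bash
python3 - <<'E'
from h import *
f=lambda p:(200+p[0]/8-.44,255+p[1]/8-.44)
for t,p,z in(('cov L',(160,230),.043),('cov edge',(300,283),.043),('cov FL',(390,325),.043),('cov RF',(662,180),.043),('tray L',(130,298),.02),('tray FL',(490,462),.02),('tray RF',(705,232),.02)): print(t,onz('scene',f(p),z).round(4))
E
```

```text
cov L [0.5708 0.1143 0.043 ]
cov edge [0.5195 0.1105 0.043 ]
cov FL [0.4853 0.111  0.043 ]
cov RF [0.4511 0.0101 0.043 ]
tray L [0.5763 0.1248 0.02  ]
tray FL [0.4406 0.1236 0.02  ]
tray RF [0.4402 0.0015 0.02  ]
```

>>> carry_out(
  moves=[
    [-0.0025,-0.0015,0,0,0],
    [-0.0025,-0.0015,0.004,0,0],
    [-0.0025,-0.0015,0.008,0,0],
    [-0.0025,-0.0015,0.012,0,0],
    [-0.0025,-0.0015,0.015,0,0],
    [-0.0025,-0.0015,0.018,0,0],
    [-0.0025,-0.0015,0.02,0,0],
    [-0.0025,-0.0015,0.02,0,0],
  ],
)

```text
clock: 9.4
tcp_pos: [0.4719, 0.0617, 0.2006]
orientation: [3.142, -0.0, -0.0]
contact_force: [-0.7, 0.4, -0.5]
grip_width: 0.0082
gripper_force: 78.8
```

```bash
python3 - <<'E'
from h import *
go([(.474,.0606,.2)],0)
E
```

```text
t 9.4 pos [0.4719 0.0617 0.2006] yaw -0.0001 tilt [-0.0002 -0.0001] F [-0.7  0.4 -0.5] M [ 0.01  0.09 -0.03] w 0.0082
(0.474, 0.0606, 0.2) -> [0.0021 0.0011 0.0006] roll -0.0001
```

>>> carry_out(
  moves=[
    [0.001,0,0.001,0,0],
    [0.001,0,0.002,0,0],
    [0.001,0,0.003,0,0],
    [0.001,0,0.004,0,0],
    [0.001,0,0.005,0,0],
    [0.001,0,0.006,0,0],
    [0.001,0,0.006,0,0],
    [0.001,0,0.006,0,0],
  ],
)

```text
clock: 10.2
tcp_pos: [0.4724, 0.0619, 0.1965]
orientation: [3.14, -0.0, -0.001]
contact_force: [-12.2, -1.2, 34.6]
grip_width: 0.0082
gripper_force: 83.7
```

```bash
python3 - <<'E'
from h import *
go([(.474,.0606,.2)],0)
E
```

```text
t 10.2 pos [0.4724 0.0619 0.1965] yaw -0.0 tilt [-0.0006 -0.0012] F [-12.2  -1.2  34.6] M [-0.25  2.57  0.  ] w 0.0082
(0.474, 0.0606, 0.2) -> [ 0.0016  0.0013 -0.0035] roll -0.0
```

>>> carry_out(
  moves=[
    [0,0,-0.002,0,0],
    [-0.001,0,-0.003,0,0],
    [-0.002,0,-0.003,0,0],
    [-0.002,0,-0.002,0,0],
    [-0.002,0,-0.001,0,0],
    [-0.002,0,-0.001,0,0],
    [-0.002,0,-0.001,0,0],
    [-0.002,0,-0.001,0,0],
  ],
)

```text
clock: 11.0
tcp_pos: [0.471, 0.0617, 0.1967]
orientation: [3.141, -0.001, 0.0]
contact_force: [-6.4, -0.1, 20.4]
grip_width: 0.0083
gripper_force: 81.7
```

```bash
python3 - <<'E'
from h import *
go([(.474,.0606,.2)],0)
a=snap('scene','s8.png')
np.set_printoptions(linewidth=220)
g=a.max(2)
# profiles across left wall (normal = y) at several x, from y=.130 to .095, at z .02 plane
for x in (.56,.53,.50,.47):
    P=proj('scene',[(x,y,.02) for y in np.arange(.130,.093,-.002)]).astype(np.float32)
    print(x,cv2.remap(g,P[:,0].reshape(1,-1),P[:,1].reshape(1,-1),cv2.INTER_LINEAR).ravel())
for y in (.10,.085,.03,.015):
    P=proj('scene',[(x,y,.02) for x in np.arange(.434,.472,.002)]).astype(np.float32)
    print(y,cv2.remap(g,P[:,0].reshape(1,-1),P[:,1].reshape(1,-1),cv2.INTER_LINEAR).ravel())
E
```

```text
t 11.0 pos [0.471  0.0617 0.1967] yaw -0.0003 tilt [ 0.0003 -0.0006] F [-6.4 -0.1 20.4] M [-0.24  1.18 -0.  ] w 0.0083
(0.474, 0.0606, 0.2) -> [ 0.003   0.0011 -0.0033] roll -0.0003
0.56 [ 78 109 141 142 133 149 164 172 164 139 110  80  68  67  67  66  64  64  64]
0.53 [ 76 137 205 184 145 162 187 200 202 173 147 146 132 132 125 130 135 128 126]
0.5 [ 78 107 165 189 166 168 162 133 114  95  84  88  85  89  85  90  88  92  84]
0.47 [ 74 107 155 121  81  69  65  64  64  63  64  65  65  67  65  63  62  62  63]
0.1 [ 64  69 100 154 174 158 164 166 162 156 165 176 161 132 102  69  60  60  63]
0.085 [ 65  76 114 161 156 121  86  83  73  60  58  61  63  62  62  62  61  62  63]
0.03 [59 61 66 73 69 75 81 74 75 81 87 82 80 82 77 75 84 94 96]
0.015 [ 58  58  66  83  95 100  98 100 101  97  94  96 101  96  95  98  97  96 103]
```

>>> carry_out(
  moves=[
    [0,0,-0.002,0,0.0],
    [0,0,-0.003,0,0.0],
    [0,0,-0.003,0,0.03],
    [0,0,-0.003,0,0.04],
    [0,0,-0.003,0,0.04],
    [0,0,-0.01,0,0.04],
    [0,0,-0.03,0,0.04],
    [0,0,-0.06,0,0.04],
  ],
)

```text
clock: 11.85
tcp_pos: [0.4702, 0.0616, 0.2556]
orientation: [3.141, 0.0, -0.005]
contact_force: [0.9, 0.5, 0.5]
grip_width: 0.0403
gripper_force: 0.0
```

```bash
python3 - <<'E'
from h import *
go([(.474,.0606,.226)],0)
a=snap('scene','s9.png')
np.set_printoptions(linewidth=220)
g=a.max(2)
# left-edge & front-edge profiles, at z=.02
for x in (.57,.56,.54,.53,.46,.45):
    P=proj('scene',[(x,y,.02) for y in np.arange(.130,.100,-.002)]).astype(np.float32)
    print(x,cv2.remap(g,P[:,0].reshape(1,-1),P[:,1].reshape(1,-1),cv2.INTER_LINEAR).ravel())
for y in (.115,.11,.10,.085,.03,.015,.008):
    P=proj('scene',[(x,y,.02) for x in np.arange(.434,.464,.002)]).astype(np.float32)
    print(y,cv2.remap(g,P[:,0].reshape(1,-1),P[:,1].reshape(1,-1),cv2.INTER_LINEAR).ravel())
E
```

```text
t 11.85 pos [0.4702 0.0616 0.2556] yaw 0.0001 tilt [-0.0032 -0.0004] F [0.9 0.5 0.5] M [ 0.01 -0.03  0.05] w 0.0403
(0.474, 0.0606, 0.226) -> [0.0039 0.001  0.0295] roll 0.0001
0.57 [ 68  77 126 128  99  97 152 198 165 150 140 150 127 100  98]
0.56 [ 78 109 141 141 135 150 164 172 163 136 109  82  67  66  66]
0.54 [ 78 120 183 206 174 169 195 217 209 197 189 196 208 192 193]
0.53 [ 75 137 206 186 146 165 190 202 185 124  82  82  76  73  68]
0.46 [ 72 106 157 171 150 150 165 172 171 168 168 170 174 173 176]
0.45 [ 71  91 144 184 168 163 175 174 170 167 164 161 160 160 160]
0.115 [ 57  70 103 149 162 173 182 173 172 172 169 167 170 173 174 168]
0.11 [ 57  70 102 154 159 152 168 167 164 165 167 166 162 168 152 101]
0.1 [ 63  68 101 155 174 160 165 166 163 156 162 173 173 178 195 187]
0.085 [ 67  74 111 157 166 164 169 147 123  98  84  72  64  70  88  95]
0.03 [59 61 69 84 94 96 96 97 97 97 97 98 98 97 97 96]
0.015 [ 57  58  67  83  93  99 101 115 117 103  98  97 100  97  97 100]
0.008 [111  91  71  81  88  83  72  67  73  71  63  68  71  68  66  73]
```

>>> carry_out(
  moves=[
    [0,0,0,0,0],
    [0,0,0,0,0],
    [0,0,0.015,0,0],
    [0,0,0.025,0,0],
    [0,0,0.03,0,0],
    [0,0,0.034,0,0],
    [0,0,0.036,0,0],
    [0,0,0.036,0,0],
  ],
)

```text
clock: 12.7
tcp_pos: [0.4709, 0.0617, 0.2195]
orientation: [3.142, -0.0, -0.001]
contact_force: [-1.1, -0.3, 0.4]
grip_width: -0.0001
gripper_force: 0.0
```

>>> carry_out(
  moves=[
    [0,0,0.001,0,0],
    [0,0,0.002,0,0],
    [0,0,0.003,0,0],
    [0,0,0.004,0,0],
    [0,0,0.005,0,0],
    [0,0,0.006,0,0],
    [0,0,0.006,0,0],
    [0,0,0.006,0,0],
  ],
)

```text
clock: 13.5
tcp_pos: [0.471, 0.0618, 0.2152]
orientation: [3.141, -0.0, 0.001]
contact_force: [-6.3, -1.4, 21.8]
grip_width: 0.0
gripper_force: 10.6
```

Contact came with the fingertips at z = 0.0422, and the tab top is 0.042 when home, so the cover is fully down. I'll hold briefly, then retreat.

>>> carry_out(
  moves=[
    [0,0,0.001,0,0],
    [0,0,0.001,0,0],
    [0,0,0.001,0,0],
    [0,0,-0.01,0,0],
    [0,0,-0.03,0,0],
    [0,0,-0.07,0,0],
    [0,0,-0.11,0,0],
    [-0.01,0,-0.15,0,0],
  ],
)

```text
clock: 14.3
tcp_pos: [0.4614, 0.0617, 0.3654]
orientation: [-3.141, 0.001, -0.001]
contact_force: [0.7, -0.1, -0.4]
grip_width: 0.0
gripper_force: 0.0
```

>>> carry_out(
  moves=[
    [-0.005,0.03,-0.02,0,0],
    [-0.005,0.07,-0.03,0,0],
    [-0.005,0.11,-0.03,0,0],
    [-0.005,0.15,-0.03,0,0],
    [-0.005,0.19,-0.03,0,0],
    [-0.005,0.23,-0.03,0,0],
    [-0.005,0.27,-0.03,0,0],
    [-0.005,0.3,-0.03,0,0],
  ],
)

```text
clock: 15.1
tcp_pos: [0.4552, -0.241, 0.3938]
orientation: [3.141, -0.004, 0.0]
contact_force: [0.3, 0.2, 0.4]
grip_width: -0.0003
gripper_force: 0.0
```

```bash
python3 - <<'E'
from h import *
go([],0)
a=snap('scene','s10.png');b=snap('top','t10.png')
np.set_printoptions(linewidth=220)
b0=cv2.imread('pics/raw_t.png');a0=cv2.imread('pics/raw_s.png')
# bystander drift: difference blobs vs the first pictures at their places
for n,x in (('salt',(185,195,210,220)),('spice',(326,188,346,210))):
    c0,r0,c1,r1=x; print(n,np.abs(b[r0:r1,c0:c1].astype(int)-b0[r0:r1,c0:c1]).mean())
print('lever top');print(b[191:200,254:276].max(2))
g=b.max(2); print('tray row',g[236:240,226:272].mean(0).astype(int)); print('tray col',g[203:256,240:244].mean(1).astype(int))
# tab top: bright/edges -> brute print of tab area
c=proj('top',[(.4695,.0617,.042)])[0]; print(c); c=c.astype(int); print(g[c[1]-7:c[1]+8,c[0]-6:c[0]+7])
E
```

```text
t 15.1 pos [ 0.4552 -0.241   0.3938] yaw -0.0023 tilt [ 0.     -0.0007] F [0.3 0.2 0.4] M [0.04 0.   0.  ] w -0.0003
salt 6.8528
spice 5.998484848484848
lever top
[[125 100 109 112 100  55  70 122 126 129 127 116 118 122 115  83 119 124 127 134 136 130]
 [126  94  92 104  92  50  60 102 106 109 109 113 109  86  79  57  83  85  93 116 133 131]
 [122  72  41  41  38  29  31  41  42  45  61 108 103  46  35  32  36  37  40  69 116 129]
 [121  60  28  24  25  27  28  27  28  32  54 108 102  40  27  29  28  30  29  43  87 126]
 [120  58  28  26  25  26  30  29  27  31  52 107 103  41  29  28  28  28  27  43  90 126]
 [119  65  32  25  25  27  28  29  29  31  53 107 105  40  29  29  27  28  30  56 111 128]
 [120  82  49  35  33  35  35  35  35  38  58 108 105  49  35  36  38  37  40  67 121 124]
 [118 104  83  70  67  68  66  70  70  70  80 109 109  76  73  72  74  74  76  89 114 112]
 [118 116 116 111 109 107 104 104 104 106 111 111 108 110 106 107 107 108 107 109 112 112]]
tray row [142 144 140 132 121  90  78 138 143 139 144 145 145 145 145 145 144 146 144 143 133 113 128 132 104 140 145
[... 454 characters left out ...]
45 143 133 124 125 123 144 145 145 146]
 [145 146 146 145 139 119 128 131 107 140 146 145 145]
 [145 145 144 144 135 112 128 132 104 141 145 146 146]
 [145 147 144 143 130 111 129 133 104 140 145 145 144]
 [144 146 145 142 130 111 129 134 104 141 146 145 145]
 [145 146 145 143 130 114 132 135 104 140 145 145 146]
 [146 145 146 143 131 113 133 134 104 140 146 145 145]
 [144 146 146 142 129 114 136 135 104 141 145 146 145]
 [145 146 145 143 132 117 138 133 104 141 145 145 147]
 [145 145 145 142 131 117 138 132 102 140 145 144 146]
 [141 142 141 140 129 116 122 116  97 137 142 142 144]
 [137 138 138 134 126 118  91  84  97 135 139 140 139]
 [143 143 143 142 133 130 118 113 132 142 142 143 142]]
```

```bash
python3 -c "
from bench import r
print(r.hand_in())"
```

```text
the job is handed in; nothing more can be done
None
```

The tap is shut against its stop and the drip cover is seated fully home with its tab to the front. I handed the job in at about 15 s; because the moves couldn't lean the tool, I pushed the lever shut with the held cover's edge. I saw nothing else knocked or shifted, but I only roughly compared the two shakers in the final pictures.

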